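# Zero the copying probe and poise it over the datum

## Robot

A 7-joint arm with a two-finger parallel gripper is mounted at the origin on the work surface. World frame = base frame: x ahead of the robot, y to its left, z up, the work surface at z = 0. Lengths are in m, angles in rad, forces in N, time in s.
With the tool pointing down it reaches from about 0.35 to 0.9 m from the base axis. Payload 8.1 kg.
Tool frame: the origin (TCP) lies between the finger pads, 19 mm behind the fingertips; this is the grasp point; z points along the fingers, y is the line along which they close (so a half turn about z gives the same grasp; the last joint's range is limited). The gripper opens to 92 mm and grips with 3 to 60 N. Pads are 19 mm wide; open, the fingers measure 130 mm over their backs; the gripper's body (75 mm by 190 mm) begins 47 mm behind the grasp point.
Start: joints at [1.191, 0.434, 0.025, 1.573, -0.012, 1.134, -0.075], TCP at [0.171, -0.601, 0.246] pointing down, gripper open.
Joint ranges: [-2.62, 2.62], [-0.44, 2.09], [-1.27, 1.32], [0.08, 2.57], [-1.32, 4.46], [0.12, 2], [-2.74, 2.74]. Speed limits (rad/s): [2.22, 2.22, 3.01, 3.01, 3.14, 3.14, 3.14].

## Interface

Orientations are given as a rotation vector (axis times angle).
In Python, from cell import readout, cams, workorder, spotter gives the robot as it stands.
- The arm moves only by the tool run_rows, called after ">>>" by a JSON object that holds its "name" and its "arguments". Schema: {"type":"object","properties":{"ticks":{"type":"array","items":{"type":"number"},"minItems":5,"maxItems":50},"clamp_n":{"type":"number"},"only":{"type":"string"},"quiet":{"type":"boolean"},"lines":{"type":"string"}},"required":["ticks"],"additionalProperties":false}. ticks is one flat list of numbers that holds 1 to 10 rows one after another, with no inner brackets; each row has 5 numbers: dx, dy, dz in m, then a turn about the tool's z in rad, then the opening from 0.0 (shut) to 1.0 (fully open); each row shifts and turns the commanded pose from where the row before left it, along the tool's axes as they then stand; what a row does not reach is not made up. A row lasts 1/10 s, in which the tool goes at most 0.05 m and 0.15 rad, less where a joint would pass 70% of its speed; a pose out of reach is approached as far as the arm can. The fingers move at their own pace and stop on an object; clamp_n is the grip in N (left out, the last holds). Time passes only in rows, so rows that do not move let the fingers close. The tool returns the time, the measured TCP pose, the force, the opening and the grip force at its end. only (a regular expression) keeps the lines of the reply that match it, lines (a string "A,B") keeps lines A to B, and quiet returns only ok. Input that does not fit is refused with a message, and nothing moves.
- readout.observe(): the state, without advancing time (a new reading comes with each control period).
- cams.get_image(name): name is "scene" or "top"; returns a dict with "image" (420x560x3 uint8, blue, green, red), "fx", "fy", "cx", "cy" (pixels), "cam_to_world" (4x4, takes a point from camera to world coordinates). Camera axes: x right, y down, z forward; pixel columns grow to the right and rows downward; lengths in m; the calibration is good to about 2 mm. A picture is of the moment at which its call begins. There is no depth.
- workorder.sign_off(): hands the job in; it is judged then, once.
Trained networks look in a picture, given as the dict that the camera call returned (one of the last four; its "shot" number tells which), for a name from the list of things; names that differ only in an ending like _2 or _b are one class to them, and where a whole thing is asked for, a point or a joint stands for the part that bears it (a point fixed in the world has none). Each returns a list of dicts, best first, with "score" (0 to 1); they miss things now and then, are a little off and sometimes report something else, mostly with a low value. They report only what shows in the picture. A call takes as long as a camera call. They do not tell look-alikes from the thing itself.
- spotter.boxes_of(picture, name): "centre" ([x, y, z] in m, in the coordinates of the camera as it stood for that picture, good to about 4 mm: the middle of the surface that is visible of it).
The state is a dict: "clock": time; "joints": joint angles; "dq": joint speeds; "joint_efforts": joint torques, N m; "position": TCP position; "ee_rot": TCP orientation; "force": force on the tool from outside, world axes, zero at the start; "ft_torque": the same for the moment, N m; "width": opening from 0.0 (shut) to 1.0 (fully open); "gripper_force": force on a finger pad.
Only numpy, scipy, OpenCV 4.12 (cv2) and the standard library are available. Lean on these libraries where they do the work, as an engineer would, in place of code of your own. Each camera call takes 0.05 s, during which the arm holds its last target. There are 200 camera calls.

## Task

Take the orange-handled copying probe out of its wooden holder, zero it by pushing the red button in the bottom of the grey zero-setter's round recess fully down with the probe's tip, then carry it over the row of carvings on the dark plank to the gridded blank. Finish holding it there, still and upright, its tip hovering about 8 mm above the middle of the brass disc, the broad faces of its handle parallel to the blank's long sides. Never let the probe touch the blank and do not disturb the carvings; the program ends with the probe still in the gripper, hovering, not put down.

Things in the scene. Friction and masses are not known exactly. Their poses are not given: they have to be found in the camera images.
- probe: Loose upright copying probe, 125 mm long, 0.1 kg. Origin: end of its tip (bottom centre); z up its axis. Steel rod 7 mm across from 0 to 45 mm, collar 28 mm across from 45 to 53 (rests on the holder, so the tip stands 10 mm above the table), orange handle from 55 to 125, 44 mm along x by 20 mm along y: broad faces parallel to x. Grip across the 20 mm from above. A half turn counts the same.
- probe_grip (a point): Point on the probe's axis in the middle of the handle, 95 mm above its tip: a good place for the TCP when grasping.
- holder: Fixed dark wooden block 80 x 80 x 55 mm high, origin at the centre of its underside. The probe's rod stands 45 mm deep in a 10 mm round hole at the middle of its top; lift it straight up. Holder and zero-setter stand on the left (+y) side of the row of carvings, either one nearer to the row.
- setter: Fixed grey zero-setter, 90 (x) x 80 (y) x 40 mm high, origin at the centre of its underside, with a dark display strip on the top near its +x edge. The button's round recess, 19 mm across, opens in the top, 15 mm from the middle towards -x of the setter's frame.
- button_top (a point): Centre of the top of the red button (15.6 mm across), 6 mm below the setter's top face (34 mm above the table) when not pressed. It moves down with the button.
- zero_button (a joint): Travel of the sprung red button in m: 0 up, 0.005 fully down; pushes back with about 1.5 N at first and 5 N when fully down, springs up again. It counts as fully down from 0.004, while the probe pushes it.
- blank: Fixed pale wooden blank 110 (x, long side) x 80 (y) x 45 mm high with a dark pencil grid on its top and one brass disc, origin at the centre of its underside. It is on the right (-y) side of the row.
- datum (a point): Centre of the brass disc's top (16 mm across, in a 4 mm dark ring, 0.5 mm proud of the wood), on the blank's long middle line, 20 mm from the middle towards the blank's +x; 45.5 mm above the table.
- relief: Fixed pale wooden block 110 x 80 mm, 45 mm high over its carved rosette of eight petals; no grid and no brass disc. Not the target. It and the blank can stand either way round. Origin at the centre of its underside.
- plank: Fixed dark plank 380 (x) x 90 (y) x 18 mm high under the row of carvings, origin at the centre of its underside. The row lies about along world x, between the setter and holder (+y) and the blank (-y).
- stage1: Loose plain wooden block 62 x 50 x 115 mm high standing on the plank, its top 133 mm above the table. Origin at the centre of its underside, z up. Leave alone.
- stage2: Loose stepped wooden block 64 x 50 x 118 mm high standing on the plank, its top 136 mm above the table, the tallest of the row. Origin at the centre of its underside, z up. Leave alone.
- stage3: Loose roughed-out carving 60 x 55 x 112 mm high standing on the plank, its top 130 mm above the table. Origin at the centre of its underside, z up. Leave alone.
- stage4: Loose finished owl carving 60 x 55 x 110 mm high standing on the plank, its top 128 mm above the table. Origin at the centre of its underside, z up. Leave alone.
Things that resemble listed ones, but are neither listed nor needed, are in the scene too. Of the things that look like the probe, the middle-sized one is meant.

How it is judged:
By the outcome, as a careful person would: the job done as asked, in the order asked, and still so for the second after the job is handed in, while the arm keeps its last pose, push and grip.
It also fails if it takes over 58 s, if anything falls off the work surface, if the arm or the gripper's body presses on something with over 40 N, if the wrist force passes 120 N, or if a joint passes its speed limit or range.

## Working session

There is one attempt and no reset: what is moved stays moved. The work goes in short steps, Python scripts to look and compute and a tool call to move; the robot and the scene stay as the last step left them, time stands still between calls to the robot, and variables do not carry over. Pictures are saved under pics/ and viewed, at most 10 in all, crops included, and the job is handed in when it is done.

```bash
mkdir -p pics
```

Create h.py:
```python
import numpy as np,cv2
from cell import readout,cams,workorder,spotter
def boxes(p,names):
    M=np.array(p["cam_to_world"])
    for n in names:
        for b in spotter.boxes_of(p,n)[:5]:
            c=M@np.r_[b["centre"],1]; q=b["centre"]
            print(n,round(b["score"],2),c[:3].round(4),"px",round(p["fx"]*q[0]/q[2]+p["cx"]),round(p["fy"]*q[1]/q[2]+p["cy"]))
def back(p,u,v,z):
    M=np.array(p["cam_to_world"]); d=M[:3,:3]@[(u-p["cx"])/p["fx"],(v-p["cy"])/p["fy"],1]; o=M[:3,3]
    return (o+d*(z-o[2])/d[2])
```

Run:
```python
from h import *
s=readout.observe(); print(s["position"],s["ee_rot"],s["width"],s["clock"])
for n in ("top","scene"):
    p=cams.get_image(n); cv2.imwrite(f"pics/{n}0.png",p["image"]); print(n,np.array(p["cam_to_world"]).round(3).tolist(),p["fx"],p["cx"],p["cy"])
    boxes(p,["probe","holder","setter","button_top","blank","datum","relief","plank","stage2"])
```

```text
[ 0.17058212 -0.60075933  0.24474323] [-3.11002352e+00 -4.33022410e-01  5.90640328e-04] 1.0022293648155989 0.0
top [[0.005, -0.982, 0.187, 0.316], [-1.0, -0.0, 0.027, -0.024], [-0.026, -0.188, -0.982, 1.226], [0.0, 0.0, 0.0, 1.0]] 440.91628245196614 286.365531289562 207.9228436707907
probe 0.69 [0.6337 0.2235 0.1476] px 201 165
probe 0.6 [0.412  0.0037 0.1059] px 287 254
probe 0.58 [0.5225 0.1568 0.1275] px 227 209
holder 0.67 [0.5114 0.1546 0.0557] px 232 218
setter 0.61 [0.5078 0.2996 0.0383] px 180 220
blank 0.96 [ 0.5055 -0.341   0.0433] px 416 221
blank 0.44 [0.5085 0.1559 0.0577] px 231 219
datum 0.62 [ 0.5112 -0.3416  0.0428] px 416 219
relief 0.87 [ 0.5282 -0.1463  0.0356] px 343 213
plank 0.97 [ 0.5183 -0.0014  0.0179] px 290 218
stage2 0.98 [0.6727 0.0101 0.0861] px 285 157
stage2 0.62 [0.5844 0.0029 0.0779] px 288 190
stage2 0.59 [0.5035 0.0083 0.1318] px 285 216
stage2 0.55 [0.4136 0.003  0.106 ] px 287 253
scene [[-0.866, 0.421, -0.269, 0.843], [0.5, 0.729, -0.468, 0.487], [-0.001, -0.539, -0.842, 1.009], [0.0, 0.0, 0.0, 1.0]] 491.1011281205203 279.57735485413104 201.34308505760146
probe 0.92 [0.6456 0.2364 0.1538] px 305 309
probe 0.7 [0.4196 0.1658 0.0679] px 376 246
probe 0.54 [0.5374 0.1681 0.1316] px 334 258
probe 0.48 [0.5208 0.3145 0.0438] px 377 331
holder 0.84 [0.545  0.1737 0.0546] px 329 278
setter 0.92 [0.5217 0.3164 0.0396] px 377 333
button_top 0.51 [0.5001 0.3084 0.0327] px 383 325
blank 0.68 [ 0.5191 -0.3304  0.0443] px 231 120
datum 0.73 [ 0.5209 -0.3309  0.0434] px 230 121
datum 0.59 [0.6934 0.0253 0.082 ] px 232 249
relief 0.75 [ 0.5346 -0.1291  0.04  ] px 263 178
plank 0.65 [0.6119 0.0337 0.0166] px 269 249
stage2 0.85 [0.6933 0.0283 0.0816] px 233 250
stage2 0.64 [0.6086 0.0199 0.0653] px 266 233
stage2 0.56 [0.5197 0.029  0.1144] px 304 207
stage2 0.48 [ 0.5349 -0.1326  0.0394] px 262 177
```

View pics/top0.png

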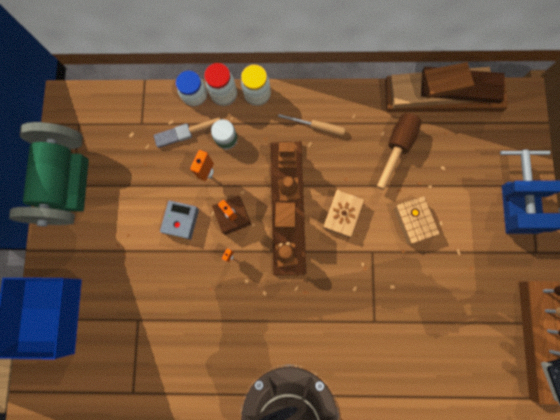

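View pics/scene0.png

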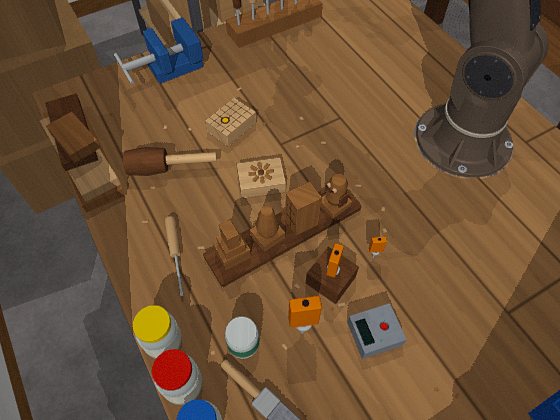

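Create m.py:
```python
from h import *
def blob(hsv,lo,hi,c,r):
    m=cv2.inRange(hsv,lo,hi); k=np.zeros_like(m); cv2.circle(k,c,r,255,-1); return m&k
W={"top":dict(b=(177,224),d=(416,213),bl=(418,219),pr=(227,209)),"scene":dict(b=(383,326),d=(225,120),bl=(231,118),pr=(335,255))}
tiles=[]
for n in W:
    p=cams.get_image(n); im=p["image"]; hsv=cv2.cvtColor(im,cv2.COLOR_BGR2HSV); w=W[n]
    red=blob(hsv,(0,150,90),(6,255,255),w["b"],9)|blob(hsv,(172,120,90),(180,255,255),w["b"],9)
    br=blob(hsv,(17,170,120),(32,255,255),w["d"],9)
    for nm,m,z in(("button",red,.034),("datum",br,.0455)):
        c=np.argwhere(m).mean(0)[::-1]; print(n,nm,c.round(1),(m>0).sum(),back(p,*c,z).round(4))
    for c in(w["pr"],w["b"],w["bl"]):
        t=im[c[1]-32:c[1]+32,c[0]-32:c[0]+32]; tiles.append(cv2.resize(t,(264,264),interpolation=cv2.INTER_CUBIC))
cv2.imwrite("pics/t.png",np.vstack([np.hstack(tiles[:3]),np.hstack(tiles[3:])]))
```

```bash
python3 m.py
```

```text
top button [176.6 224.3] 23 [0.4977 0.3103 0.034 ]
top datum [414.9 212. ] 41 [ 0.5303 -0.3395  0.0455]
scene button [383.6 326. ] 45 [0.4993 0.3106 0.034 ]
scene datum [224.7 119.8] 26 [ 0.5335 -0.3389  0.0455]
```

View pics/t.png

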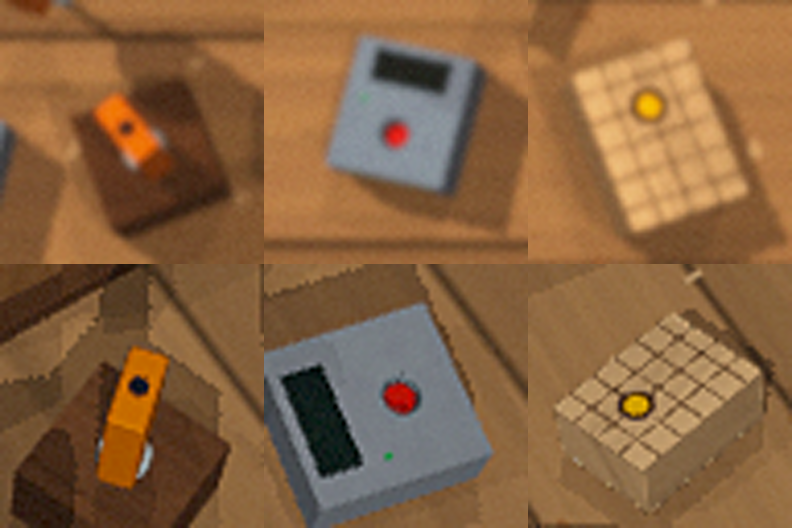

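Create m2.py:
```python
from h import *
s=4.125
T={"top":((227,209),(418,219)),"scene":((335,255),(231,118))}
for n in T:
    p=cams.get_image(n); pc,bc=T[n]
    P=lambda t,c,ox,oy,z: back(p,c[0]-32+(t[0]-ox+.5)/s-.5,c[1]-32+(t[1]-oy+.5)/s-.5,z)[:2]
    oy=0 if n=="top" else 264
    dot=(126,128) if n=="top" else (138,385)
    print(n,"probe",P(dot,pc,0,oy,.135).round(4))
    C=[(95,108),(118,92),(159,146),(135,165)] if n=="top" else [(107,424),(135,347),(167,357),(144,433)]
    q=np.array([P(t,pc,0,oy,.135) for t in C]); e=np.roll(q,-1,0)-q
    print(np.hypot(*e.T).round(4),(np.degrees(np.arctan2(e[:,1],e[:,0]))%180).round(1),q.mean(0).round(4))
    C=[(572,73),(688,38),(748,190),(635,233)] if n=="top" else [(556,410),(675,313),(763,373),(642,470)]
    q=np.array([P(t,bc,528,oy,.045) for t in C]); e=np.roll(q,-1,0)-q
    print("blank",np.hypot(*e.T).round(4),(np.degrees(np.arctan2(e[:,1],e[:,0]))%180).round(1),q.mean(0).round(4))
```

```bash
python3 m2.py
```

Run:
```python
from h import *
from scipy.spatial.transform import Rotation as R
print(R.from_rotvec(readout.observe()["ee_rot"]).as_matrix().round(3))
```

```text
top probe [0.525  0.1604]
[0.0171 0.0428 0.0186 0.0439] [125.9  37.9 129.4  36. ] [0.5252 0.16  ]
blank [0.0805 0.1063 0.0793 0.1115] [107.   18.3 110.8  18.9] [ 0.5118 -0.3464]
scene probe [0.5267 0.1604]
[0.0442 0.0161 0.0427 0.0179] [ 39.  130.2  41.3 134.8] [0.528  0.1627]
blank [0.11   0.0791 0.1085 0.0755] [ 19.8 108.2  17.9 109.3] [ 0.5145 -0.3429]
[[ 0.962  0.273  0.   ]
 [ 0.273 -0.962 -0.   ]
 [ 0.     0.    -1.   ]]
```

>>> {"name": "run_rows", "arguments": {"ticks": [0, 0, -0.04, 0, 1, 0.0324, -0.0374, 0, 0, 1, 0.0324, -0.0374, 0, 0, 1, 0.0324, -0.0374, 0, 0, 1, 0.0324, -0.0374, 0, 0, 1, 0.0324, -0.0374, 0, 0, 1, 0.0324, -0.0374, 0, 0, 1, 0.0324, -0.0374, 0, 0, 1, 0.0324, -0.0374, 0, 0, 1, 0.0324, -0.0374, 0, 0, 1], "clamp_n": 20}}

```text
clock: 2.2
position: [0.3598, -0.1959, 0.2859]
ee_rot: [3.111, 0.433, 0.001]
force: [1.7, 0.5, 0.2]
width: 1.0
gripper_force: 0.0
```

>>> {"name": "run_rows", "arguments": {"ticks": [0.0324, -0.0374, 0, 0, 1, 0.0324, -0.0374, 0, 0, 1, 0.0324, -0.0374, 0, 0, 1, 0.0324, -0.0374, 0, 0, 1, 0.0324, -0.0374, 0, 0, 1, 0.0324, -0.0374, 0, 0, 1, 0.0324, -0.0374, 0, 0, 1, 0, 0, 0, -0.132, 1, 0, 0, 0, -0.132, 1, 0, 0, 0, -0.132, 1]}}

```text
clock: 3.2
position: [0.506, 0.1167, 0.2854]
ee_rot: [-2.962, -1.047, 0.0]
force: [-0.9, -0.4, 0.5]
width: 1.002
gripper_force: 0.0
```

Create g.py:
```python
import sys
from h import *
from scipy.spatial.transform import Rotation as R
# target x y z angle(deg of tool x)
t=list(map(float,sys.argv[1:5])); s=readout.observe(); M=R.from_rotvec(s["ee_rot"]).as_matrix()
a=np.degrees(np.arctan2(M[1,0],M[0,0])); d=(t[3]-a+90)%180-90
print("t",s["clock"],"pos",s["position"].round(4) if hasattr(s["position"],"round") else s["position"],"ang",round(a,2),"tilt",M[:,2].round(4),"F",np.round(s["force"],2),"w",round(s["width"],3))
print("tool delta",(M.T@(np.array(t[:3])-s["position"])).round(4),"turn",round(-np.radians(d),4))
```

```bash
python3 g.py 0.526 0.1604 0.105 38.5
```

```text
t 3.2 pos [0.506  0.1167 0.2854] ang 38.92 tilt [-3.e-04  0.e+00 -1.e+00] F [-0.94 -0.39  0.49] w 1.002
tool delta [ 0.0431 -0.0214  0.1804] turn 0.0074
```

>>> {"name": "run_rows", "arguments": {"ticks": [0.043, -0.0215, 0, 0.007, 1, 0, 0, 0.04, 0, 1, 0, 0, 0.04, 0, 1, 0, 0, 0, 0, 1]}}

```text
clock: 3.6
position: [0.5235, 0.1581, 0.2011]
ee_rot: [2.969, 1.027, -0.013]
force: [-0.4, -1.1, -0.3]
width: 0.997
gripper_force: 0.0
```

```bash
python3 g.py 0.526 0.1604 0.105 38.5
```

Run:
```python
from h import *
p=cams.get_image("scene"); cv2.imwrite("pics/a.png",cv2.resize(p["image"][170:330,230:430],(800,640))[:600])
```

```text
t 3.6 pos [0.5235 0.1581 0.2011] ang 38.16 tilt [-0.008 -0.003 -1.   ] F [-0.43 -1.13 -0.33] w 0.997
tool delta [ 0.0042 -0.      0.096 ] turn -0.0059
```

View pics/a.png

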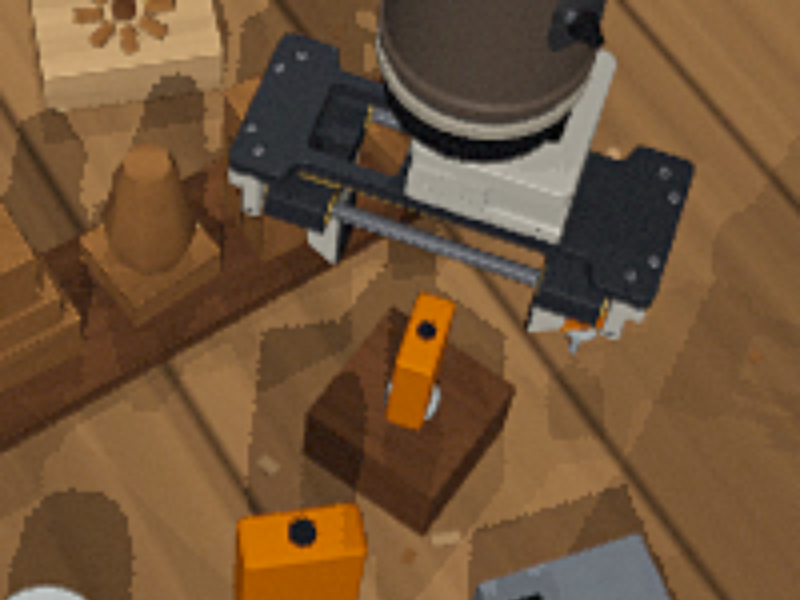

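>>> {"name": "run_rows", "arguments": {"ticks": [0, 0, 0, 0, 1, 0, 0, 0, 0, 0.7]}}

```text
clock: 3.85
position: [0.5274, 0.1601, 0.2078]
ee_rot: [2.969, 1.026, 0.005]
force: [0.4, 0.1, -0.3]
width: 0.952
gripper_force: 0.0
```

```bash
python3 g.py 0.526 0.1604 0.105 38.5
```

```text
t 3.85 pos [0.5274 0.1601 0.2078] ang 38.12 tilt [ 0.0032  0.001  -1.    ] F [ 0.37  0.08 -0.34] w 0.952
tool delta [-0.0012 -0.0012  0.1028] turn -0.0066
```

>>> {"name": "run_rows", "arguments": {"ticks": [0, 0, 0.04, 0, 0.7, 0, 0, 0.04, 0, 0.7, 0, 0, 0.015, 0, 0.7, 0, 0, 0, 0, 0.7, 0, 0, 0, 0, 0.7]}}

```text
clock: 4.35
position: [0.5272, 0.1601, 0.1122]
ee_rot: [-2.969, -1.026, -0.004]
force: [0.8, 0.2, -0.2]
width: 0.695
gripper_force: 0.0
```

```bash
python3 g.py 0.526 0.1604 0.105 38.5
```

```text
t 4.35 pos [0.5272 0.1601 0.1122] ang 38.13 tilt [ 2.1e-03  7.0e-04 -1.0e+00] F [ 0.81  0.22 -0.15] w 0.695
tool delta [-0.0008 -0.001   0.0072] turn -0.0064
```

>>> {"name": "run_rows", "arguments": {"ticks": [-0.0005, -0.001, 0.007, -0.006, 0.7, 0, 0, 0, 0, 0.4, 0, 0, 0, 0, 0, 0, 0, 0, 0, 0, 0, 0, 0, 0, 0, 0, 0, 0, 0, 0, 0, 0, 0, 0, 0, 0, 0, 0, 0, 0], "clamp_n": 35}}

```text
clock: 5.15
position: [0.5252, 0.1601, 0.1036]
ee_rot: [2.966, 1.035, 0.0]
force: [0.2, 0.7, 0.7]
width: 0.219
gripper_force: 34.9
```

```bash
python3 g.py 0.526 0.1604 0.105 38.5
```

```text
t 5.15 pos [0.5252 0.1601 0.1036] ang 38.48 tilt [ 0. -0. -1.] F [0.21 0.68 0.72] w 0.219
tool delta [ 0.0008  0.0003 -0.0014] turn -0.0003
```

>>> {"name": "run_rows", "arguments": {"ticks": [0, 0, -0.02, 0, 0, 0, 0, -0.03, 0, 0, 0, 0, -0.03, 0, 0, 0, 0, -0.02, 0, 0, 0, 0, 0, 0, 0, 0, 0, 0, 0, 0]}}

```text
clock: 5.75
position: [0.5251, 0.1599, 0.2032]
ee_rot: [2.966, 1.035, 0.0]
force: [-0.4, -0.0, -1.3]
width: 0.217
gripper_force: 34.9
```

```bash
python3 g.py 0.4985 0.3105 0.15 38.5
```

Run:
```python
from h import *
p=cams.get_image("scene"); cv2.imwrite("pics/b.png",cv2.resize(p["image"][170:330,230:430],(750,600)))
```

```text
t 5.75 pos [0.5251 0.1599 0.2032] ang 38.47 tilt [ 2.e-04 -3.e-04 -1.e+00] F [-0.42 -0.04 -1.35] w 0.217
tool delta [ 0.0729 -0.1345  0.0532] turn -0.0005
```

View pics/b.png

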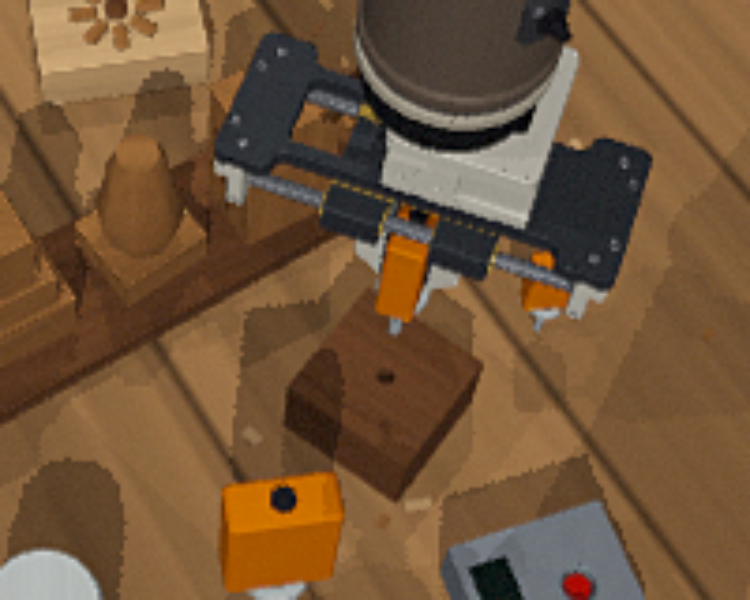

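Run:
```python
from h import *
p=cams.get_image("scene"); print(back(p,230+(386.5)/3.75-.5,170+(377.5)/3.75-.5,.055).round(4))
```

```text
[0.528  0.1627 0.055 ]
```

>>> {"name": "run_rows", "arguments": {"ticks": [0.0243, -0.0447, 0, 0, 0, 0.0243, -0.0447, 0, 0, 0, 0.0243, -0.0447, 0, 0, 0, 0, 0, 0.02, 0, 0, 0, 0, 0.015, 0, 0, 0, 0, 0, 0, 0, 0, 0, 0, 0, 0]}}

```text
clock: 6.55
position: [0.4995, 0.3061, 0.1677]
ee_rot: [2.966, 1.032, -0.003]
force: [1.3, -0.1, -1.4]
width: 0.221
gripper_force: 34.9
```

```bash
python3 g.py 0.4975 0.3105 0.15 38.5
```

Run:
```python
from h import *
p=cams.get_image("scene"); a=cv2.resize(p["image"][260:360,310:430],(720,600)); cv2.imwrite("pics/c.png",a)
```

```text
t 6.55 pos [0.4995 0.3061 0.1677] ang 38.37 tilt [-0.0015 -0.0018 -1.    ] F [ 1.25 -0.09 -1.44] w 0.221
tool delta [ 0.0012 -0.0047  0.0177] turn -0.0022
```

View pics/c.png

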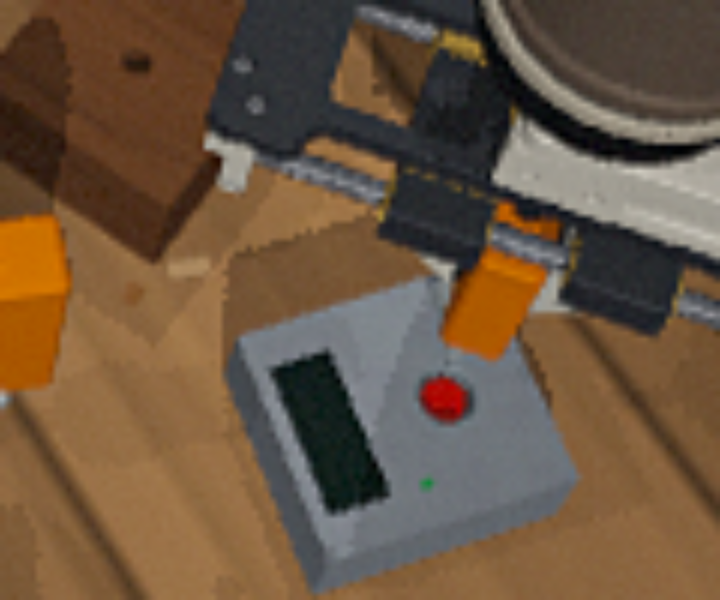

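>>> {"name": "run_rows", "arguments": {"ticks": [0, 0, 0, 0, 0, 0, 0, 0, 0, 0]}}

```text
clock: 6.8
position: [0.4999, 0.3075, 0.1692]
ee_rot: [-2.967, -1.034, -0.002]
force: [0.2, -0.0, -1.7]
width: 0.22
gripper_force: 34.9
```

```bash
python3 g.py 0.4975 0.309 0.131 38.5
```

```text
t 6.8 pos [0.4999 0.3075 0.1692] ang 38.42 tilt [ 1.e-03  4.e-04 -1.e+00] F [ 0.21 -0.03 -1.71] w 0.22
tool delta [-0.0009 -0.0027  0.0382] turn -0.0014
```

>>> {"name": "run_rows", "arguments": {"ticks": [-0.001, -0.0025, 0, 0, 0, 0, 0, 0.015, 0, 0, 0, 0, 0.013, 0, 0, 0, 0, 0.01, 0, 0, 0, 0, 0, 0, 0, 0, 0, 0, 0, 0, 0, 0, 0, 0, 0]}}

```text
clock: 7.5
position: [0.497, 0.3094, 0.1307]
ee_rot: [-2.966, -1.035, -0.0]
force: [0.6, -1.3, -1.3]
width: 0.216
gripper_force: 34.9
```

```bash
python3 g.py 0.4975 0.309 0.1226 38.5
```

```text
t 7.5 pos [0.497  0.3094 0.1307] ang 38.49 tilt [ 2.e-04  3.e-04 -1.e+00] F [ 0.56 -1.3  -1.28] w 0.216
tool delta [0.0001 0.0006 0.0081] turn -0.0002
```

>>> {"name": "run_rows", "arguments": {"ticks": [0, 0, 0.002, 0, 0, 0, 0, 0.002, 0, 0, 0, 0, 0.002, 0, 0, 0, 0, 0, 0, 0, 0, 0, 0, 0, 0]}}

```text
clock: 8.0
position: [0.4972, 0.3094, 0.1248]
ee_rot: [-2.966, -1.035, -0.001]
force: [0.4, -0.6, 1.7]
width: 0.219
gripper_force: 34.9
```

```bash
python3 g.py 0.4975 0.309 0.1226 38.5
```

```text
t 8.0 pos [0.4972 0.3094 0.1248] ang 38.49 tilt [ 6.e-04  4.e-04 -1.e+00] F [ 0.38 -0.55  1.7 ] w 0.219
tool delta [-0.      0.0005  0.0022] turn -0.0002
```

>>> {"name": "run_rows", "arguments": {"ticks": [0, 0, 0.0015, 0, 0, 0, 0, 0.001, 0, 0, 0, 0, 0, 0, 0, 0, 0, 0, 0, 0]}}

```text
clock: 8.4
position: [0.4972, 0.3094, 0.1224]
ee_rot: [-2.966, -1.035, -0.001]
force: [-0.2, -0.2, 6.0]
width: 0.219
gripper_force: 34.9
```

```bash
python3 g.py 0.4975 0.309 0.1226 38.5
```

```text
t 8.4 pos [0.4972 0.3094 0.1224] ang 38.48 tilt [ 7.e-04  4.e-04 -1.e+00] F [-0.18 -0.2   6.  ] w 0.219
tool delta [-0.      0.0005 -0.0002] turn -0.0003
```

>>> {"name": "run_rows", "arguments": {"ticks": [0, 0, 0.001, 0, 0, 0, 0, 0, 0, 0, 0, 0, 0, 0, 0]}}

```text
clock: 8.7
position: [0.4973, 0.3095, 0.1221]
ee_rot: [2.966, 1.035, 0.002]
force: [-1.5, -2.0, 13.3]
width: 0.214
gripper_force: 34.9
```

```bash
python3 g.py 0.4975 0.309 0.1226 38.5
```

```text
t 8.7 pos [0.4973 0.3095 0.1221] ang 38.49 tilt [ 1.3e-03  4.0e-04 -1.0e+00] F [-1.53 -1.95 13.32] w 0.214
tool delta [-0.0001  0.0006 -0.0005] turn -0.0002
```

>>> {"name": "run_rows", "arguments": {"ticks": [0, 0, -0.01, 0, 0, 0, 0, -0.02, 0, 0, 0, 0, -0.04, 0, 0, 0, 0, -0.045, 0, 0, 0, 0, -0.04, 0, 0, 0, 0, 0, 0.115, 0, 0, 0, 0, 0.115, 0, 0, 0, 0, 0.115, 0, 0, 0, 0, 0, 0]}}

```text
clock: 9.6
position: [0.4965, 0.3089, 0.2759]
ee_rot: [3.1, 0.508, -0.001]
force: [0.3, -0.5, -1.3]
width: 0.217
gripper_force: 34.9
```

```bash
python3 g.py 0.5306 -0.3407 0.275 18.75
```

```text
t 9.6 pos [0.4965 0.3089 0.2759] ang 18.62 tilt [-6.e-04 -8.e-04 -1.e+00] F [ 0.3  -0.45 -1.34] w 0.217
tool delta [-0.1751  0.6265  0.0014] turn -0.0022
```

>>> {"name": "run_rows", "arguments": {"ticks": [-0.005, 0.018, 0, 0, 0, -0.011, 0.0392, 0, 0, 0, -0.011, 0.0392, 0, 0, 0, -0.011, 0.0392, 0, 0, 0, -0.011, 0.0392, 0, 0, 0, -0.011, 0.0392, 0, 0, 0, -0.011, 0.0392, 0, 0, 0, -0.011, 0.0392, 0, 0, 0, -0.011, 0.0392, 0, 0, 0, -0.011, 0.0392, 0, 0, 0]}}

```text
clock: 10.6
position: [0.5169, -0.077, 0.2759]
ee_rot: [3.099, 0.517, -0.001]
force: [0.9, 0.3, -1.7]
width: 0.215
gripper_force: 34.9
```

>>> {"name": "run_rows", "arguments": {"ticks": [-0.011, 0.0392, 0, 0, 0, -0.011, 0.0392, 0, 0, 0, -0.011, 0.0392, 0, 0, 0, -0.011, 0.0392, 0, 0, 0, -0.011, 0.0392, 0, 0, 0, -0.008, 0.03, 0, 0, 0, -0.006, 0.02, 0, 0, 0, 0, 0, 0, 0, 0, 0, 0, 0, 0, 0, 0, 0, 0, 0, 0]}}

```text
clock: 11.6
position: [0.5313, -0.3289, 0.2759]
ee_rot: [-3.098, -0.516, 0.0]
force: [-0.1, 0.1, -0.9]
width: 0.22
gripper_force: 34.9
```

```bash
python3 g.py 0.5306 -0.3407 0.275 18.75
```

```text
t 11.6 pos [ 0.5313 -0.3289  0.2759] ang 18.9 tilt [-2.0e-04  1.1e-03 -1.0e+00] F [-0.13  0.08 -0.9 ] w 0.22
tool delta [-0.0045  0.0109  0.0009] turn 0.0026
```

>>> {"name": "run_rows", "arguments": {"ticks": [-0.0045, 0.011, 0, 0.002, 0, 0, 0, 0.04, 0, 0, 0, 0, 0.04, 0, 0, 0, 0, 0.025, 0, 0, 0, 0, 0, 0, 0, 0, 0, 0, 0, 0, 0, 0, 0, 0, 0]}}

```text
clock: 12.3
position: [0.5315, -0.3429, 0.1731]
ee_rot: [3.098, 0.508, 0.004]
force: [0.5, -0.0, -1.4]
width: 0.221
gripper_force: 34.9
```

```bash
python3 g.py 0.5306 -0.3407 0.1469 18.75
```

Run:
```python
from h import *
t=[]
for n,(c) in {"top":(416,213),"scene":(225,115)}.items():
    p=cams.get_image(n); t.append(cv2.resize(p["image"][c[1]-40:c[1]+40,c[0]-40:c[0]+40],(400,400),interpolation=cv2.INTER_CUBIC))
    M=np.linalg.inv(np.array(p["cam_to_world"]))
    for q in ((.5306,-.3407,.0455),(.5306,-.3407,.076)):
        r=M@np.r_[q,1]; print(n,(p["fx"]*r[0]/r[2]+p["cx"]-c[0]+40)*5,(p["fy"]*r[1]/r[2]+p["cy"]-c[1]+40)*5)
cv2.imwrite("pics/d.png",np.hstack(t))
```

```text
t 12.3 pos [ 0.5315 -0.3429  0.1731] ang 18.62 tilt [ 0.0028 -0.0015 -1.    ] F [ 0.5  -0.   -1.43] w 0.221
tool delta [-0.0002 -0.0024  0.0262] turn -0.0022
top 196.56999302062331 194.53664623701243
top 211.6747670673277 184.193086611277
scene 201.76748702708736 219.87024206010489
scene 196.1607924731348 179.32042988908108
```

View pics/d.png

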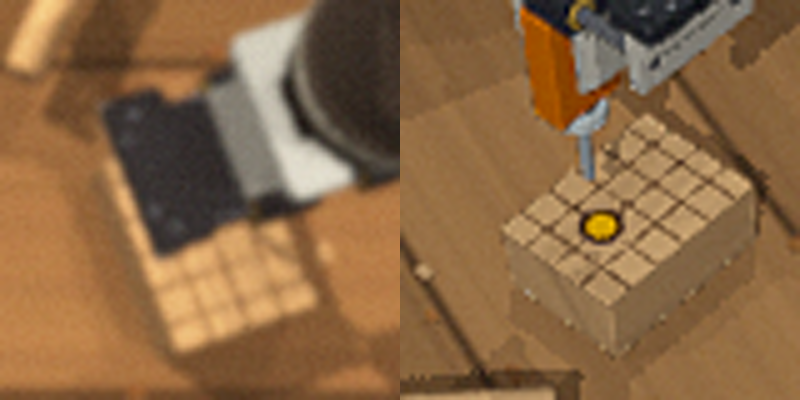

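>>> {"name": "run_rows", "arguments": {"ticks": [0, -0.0022, 0, -0.002, 0, 0, 0, 0.01, 0, 0, 0, 0, 0.008, 0, 0, 0, 0, 0, 0, 0, 0, 0, 0, 0, 0, 0, 0, 0, 0, 0]}}

```text
clock: 13.0
position: [0.5297, -0.3403, 0.153]
ee_rot: [-3.1, -0.511, -0.0]
force: [0.3, 0.3, -0.9]
width: 0.215
gripper_force: 34.9
```

```bash
python3 g.py 0.5306 -0.3407 0.1469 18.75
```

Run:
```python
from h import *
s=readout.observe(); p=cams.get_image("scene"); M=np.linalg.inv(np.array(p["cam_to_world"])); P=s["position"]
for q in ((.5306,-.3407,.0455),(P[0],P[1],P[2]-.0934)):
    r=M@np.r_[q,1]; print((p["fx"]*r[0]/r[2]+p["cx"]+.5-190)*10,(p["fy"]*r[1]/r[2]+p["cy"]+.5-80)*10)
cv2.imwrite("pics/e.png",cv2.resize(p["image"][80:140,190:260],(700,600),interpolation=cv2.INTER_CUBIC))
```

```text
t 13.0 pos [ 0.5297 -0.3403  0.153 ] ang 18.72 tilt [ 0.  0. -1.] F [ 0.3   0.29 -0.95] w 0.215
tool delta [0.0007 0.0007 0.0061] turn -0.0005
358.5349740541747 394.74048412020977
357.24014008535505 357.2780283354112
```

View pics/e.png

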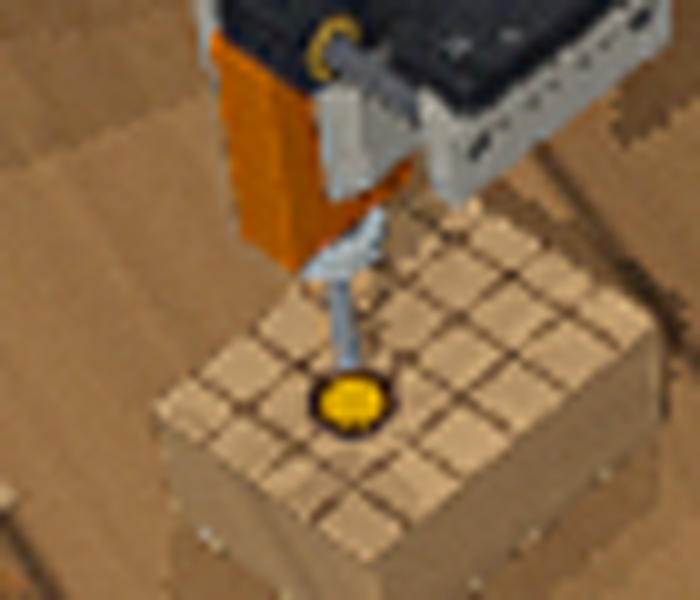

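>>> {"name": "run_rows", "arguments": {"ticks": [0.0004, 0.0005, 0.003, 0, 0, 0, 0, 0.003, 0, 0, 0, 0, 0, 0, 0, 0, 0, 0, 0, 0, 0, 0, 0, 0, 0, 0, 0, 0, 0, 0, 0, 0, 0, 0, 0]}}

```text
clock: 13.75
position: [0.5302, -0.3406, 0.1471]
ee_rot: [3.1, 0.511, 0.0]
force: [-0.1, 0.8, -1.5]
width: 0.214
gripper_force: 34.9
```

```bash
python3 g.py 0.5306 -0.3407 0.1469 18.75
```

Run:
```python
from h import *
p=cams.get_image("scene"); s=readout.observe(); print(s["position"])
cv2.imwrite("pics/f.png",p["image"])
```

```text
t 13.75 pos [ 0.5302 -0.3406  0.1471] ang 18.72 tilt [ 1.e-04 -1.e-04 -1.e+00] F [-0.13  0.77 -1.5 ] w 0.214
tool delta [0.0004 0.0002 0.0002] turn -0.0005
[ 0.53016817 -0.34065462  0.14713439]
```

View pics/f.png

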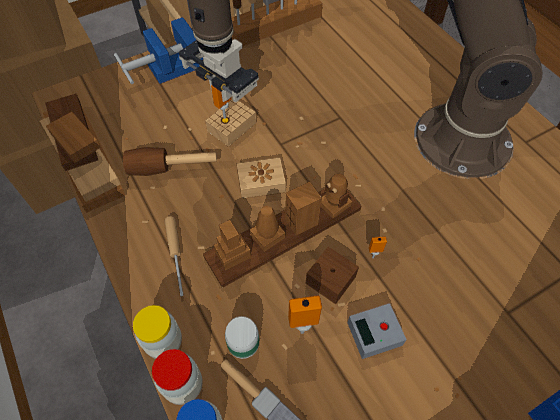

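The picture shows the carvings undisturbed (row from (230,245) to (340,190)), and the probe hovering at (224,110) over the brass disc at (225,120). The arm is still.

```bash
python3 -c "
from cell import workorder; print(workorder.sign_off())"
```

```text
the job is handed in; nothing more can be done
None
```

The job is handed in: I pressed the red button to its stop with the probe, carried it over the row, and left it held upright and still, about 8 mm above the brass disc and aligned with the blank; the last picture shows the carvings undisturbed, and the only verdict returned was that it was handed in.

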